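# Turn the circuit board over in its holder

### The job

Turn the circuit board over in its holder so that it ends level with the solder side (lighter green, silver dots) up and the chips underneath, by gently pushing its edges with the fingertips, either way round. Do not lift, tip or shove the holder: it should stay standing where it is, and leave everything else on the bench alone.

Things in the scene. Friction and masses are not known exactly. Their poses are not given: they have to be found in the camera images.
- holder: Board holder standing loose on the bench, about 1.6 kg: black base 240 mm long (its y) and 18 mm high, two cross feet 120 mm long (its x), two blue uprights at y = -92 and +92 mm, tops 127 mm up, 168 mm clear between them. Origin: centre of the underside, on the bench; z up. The board's pivot axis runs along y, 115 mm above the origin. At yaw 0 x points away from the robot.
- board (a joint): Turning angle of the board about the holder's y, rad: 0 = level, component side up; positive = the long edge on the holder's +x side goes down; +3.14 or -3.14 = level, solder side up. It turns from -3.6 to 3.6 with no notch and stays wherever it is left, by friction of about 0.045 N m (1.2 N at the long edge).
- board_mid (a point): Centre of the board, on the pivot axis; z is the normal of the component side, y the pivot axis. 80 mm wide (x), 150 mm long (y), 3 mm thick. Component side: dark green, chips, parts up to 12 mm tall, none within 18 mm of the long edges (flat pads only). Solder side: flat, lighter green, silver dots. Black clamp blocks, 10 mm thick, 22 mm wide, hold the middle of the short ends.
- meter: Bystander: orange multimeter lying on its back, 170 x 85 x 45 mm. Origin under its centre.
- pliers: Bystander: small pliers with orange handles lying flat, 150 mm long, 56 mm wide, 12 mm high. Origin on the bench below the joint.
- flux: Bystander: amber bottle with a black cap, standing, 34 mm across, 85 mm tall. Origin under its centre.
- paste: Bystander: low blue jar with a white lid, 42 mm across, 42 mm tall. Origin under its centre.
- sponge: Bystander: yellow sponge block in a black tray, 75 x 55 x 24 mm. Origin under its centre.
- spare_board: Bystander: blue circuit board lying on the bench, 60 x 90 mm, up to 12 mm high. Origin under its centre.
- driver: Bystander: red-handled screwdriver lying on the bench, 140 mm long. Origin near its middle, on the bench.

How it is judged (in metres and radians):
At the end, for the whole second after the job is handed in: The board is at rest with the solder side up, level within 0.17 rad (10 degrees), and the holder stands flat on the bench within 30 mm of where it was (angle between board_mid's own z axis and vertical above 2.972 rad and velocity of joint board between -0.1 and 0.1 rad/s and distance of holder from where it was at the start of the episode below 0.03 m and angle between holder's own z axis and vertical below 0.05 rad and linear speed of holder below 0.02 m/s); the robot touches nothing.
It fails at once if the holder is lifted (more than 12 mm), tipped (more than 0.2 rad) or shoved (more than 40 mm) (height (world z) of holder above 0.012 m or angle between holder's own z axis and vertical above 0.2 rad or distance of holder from where it was at the start of the episode above 0.04 m).
It fails at once if the holder or its board is pressed by the fingers with more than 15 N, or the board is flung round (faster than 12 rad/s) (contact force between the fingers and holder above 15 N or velocity of joint board above 12 rad/s or velocity of joint board below -12 rad/s).
It fails at once if something else on the bench is moved by more than 20 mm (distance of any of meter, pliers, flux, paste, sponge, spare_board, driver from where it was at the start of the episode above 0.02 m).
It also fails if it takes over 54 s, if anything falls off the work surface, if the arm or the gripper's body presses on something with over 40 N, if the wrist force passes 120 N, or if a joint passes its speed limit or range.

### The arm

A 6-joint arm with a two-finger parallel gripper is mounted at the origin on the work surface. World frame = base frame: x ahead of the robot, y to its left, z up, the work surface at z = 0. Lengths are in mm, angles in rad, forces in N, time in s.
With the tool pointing down it reaches from about 350 to 975 mm from the base axis. Payload 7.1 kg.
Tool frame: the origin (TCP) lies between the finger pads; the fingertips stand 14 mm ahead of it and the grasp point (between the pads) lies 5 mm behind it; z points along the fingers, y is the direction in which the jaws open and shut (so a half turn about z gives the same grasp; the last joint's range is limited). The gripper opens to 88 mm and grips with 3 to 60 N. Pads are 20 mm wide; open, the fingers measure 115 mm over their backs; the gripper's body (75 mm by 178 mm) begins 61 mm behind the grasp point.
Start: joints at [-1.194, 0.423, 1.63, -0, 1.089, -0.019], TCP at [240.982, -576.656, 236.675] pointing down, gripper open.
Joint ranges: [-3, 3], [-0.9, 2.11], [0.09, 2.58], [-1.31, 4.45], [0.11, 2.69], [-2.54, 2.54]. Speed limits (rad/s): [2.39, 2.39, 3.01, 3.14, 3.14, 3.14].

### API

Orientations are given as a rotation vector (axis times angle).
In Python, from workcell import get_obs, get_image, calibration, close_job, regions_of, place_of gives the robot as it stands.
- The arm moves only by the tool move_arm, never from a script. Its argument "deltas" is a list of rows, each a list of 5 numbers: the closure in counts, from 0 (fully open) to 255 (shut), then the shift along the tool's x, y, z in m, then the turn about the tool's z in rad. In form: [[grip, x, y, z, roll], ...]. A call has 1 to 5 rows; each row is the pose to reach, as a shift and turn from the pose commanded when the call began, along the tool's axes at that moment; what a row does not reach only later rows make up. A row lasts 1/12 s, in which the tool goes at most 41.7 mm and 7.16 degrees, less where a joint would pass 70% of its speed; a pose out of reach is approached as far as the arm can. A call with a gripper value outside its range is refused whole. The fingers move at their own pace and stop on an object; the grip force is fixed at half the most. Time passes only in rows, so rows that repeat a pose let the fingers close. It gives the time, the measured TCP pose, the force and the opening at its end, in the units of the state.
- get_obs(): the state, without advancing time (a new reading comes with each control period).
- get_image(name): name is "scene" or "top" or "wrist"; returns the picture (420x560x3 uint8, blue, green, red); there is no depth.
- calibration(name): a dict with "intrinsics" (3x3 intrinsics, pixels), "distortion" ([k1, k2, p1, p2, k3] as OpenCV has them; the pictures are not rectified), "world_to_cam" (4x4, takes a point from world to camera coordinates); the wrist camera has in their place "hand_eye" (4x4, takes a point from camera to tool coordinates, whose origin is the TCP and whose axes are the flange's). Camera axes: x right, y down, z forward; pixel columns grow to the right and rows downward; lengths in mm; the calibration is good to about 2 mm. A picture is of the moment at which its call begins: read the wrist's pose just before it. calibration takes no time and is no camera call.
- close_job(): hands the job in, once; it reports no verdict.
Trained networks look in the newest picture that a camera, given by its name, has taken for a name from the list of things; names that differ only in an ending like _2 or _b are one class to them, and where a whole thing is asked for, a point or a joint stands for the part that bears it (a point fixed in the world has none). Each returns a list of dicts, best first, with "conf" (0 to 1); they miss things now and then, are a little off and sometimes report something else, mostly with a low value. They report only what shows in the picture. A call takes as long as a camera call.
- regions_of(camera, name): "region" (420x560 bool, what is visible of it).
- place_of(camera, name): "location" ([x, y, z] in mm, in world coordinates, good to about 4 mm: a listed point, or the origin of a listed thing).
The state is a dict: "t": time; "qpos": joint angles; "qvel": joint speeds; "joint_torque": joint torques, N m; "ee_pos": TCP position; "orientation": TCP orientation; "ft_force": force on the tool from outside, world axes, zero at the start; "moment": the same for the moment, N m; "width": finger opening in mm.
Only numpy, scipy, OpenCV 4.12 (cv2) and the standard library are available. Lean on these libraries where they do the work, as an engineer would, in place of code of your own. Each camera call takes 0.05 s, during which the arm holds its last target.

## Working session

There is one attempt and no reset: what is moved stays moved. The work goes in short steps, Python scripts to look and compute and a tool call to move; the robot and the scene stay as the last step left them, time stands still between calls to the robot, and variables do not carry over. Pictures are saved under pics/ and viewed, and the job is handed in when it is done.

Besides the shell and the picture viewer there is one more tool, called after "Call:" as name(argument=value, ...), one argument or row to a line, values as JSON. move_arm: Moves the arm, as the interface text tells. Its arguments: {"type":"object","properties":{"deltas":{"type":"array","items":{"type":"array","items":{"type":"number"}}}},"required":["deltas"]}

```bash
mkdir -p pics; ls
python3 - <<'E'
from workcell import *
import cv2,numpy as np
print(get_obs())
for c in ("scene","top","wrist"):
    cv2.imwrite(f"pics/{c}0.png",get_image(c))
    print(c,calibration(c))
    for n in ("holder","board_mid"):
        try: print(n,[(d["conf"],np.round(d["location"],1)) for d in place_of(c,n)])
        except Exception as e: print(n,e)
for n in "meter pliers flux paste sponge spare_board driver".split():
    print(n,[(round(d["conf"],2),np.round(d["location"],0)) for d in place_of("top",n)][:2])
E
```

```text
pics
{'t': 0.0, 'qpos': array([-1.19401537e+00,  4.23822637e-01,  1.63065197e+00, -3.49226712e-06,
        1.08860809e+00, -1.90158914e-02]), 'qvel': array([ 2.16873407e-03,  1.28186361e-03, -1.48436995e-03, -3.63855446e-05,
       -5.02122763e-05, -9.97972227e-04]), 'joint_torque': array([-4.07088410e-04, -5.44619930e+01, -2.73668057e+01,  6.42897910e-02,
        2.27251992e-02, -1.30306234e-04]), 'ee_pos': array([ 240.7883143 , -576.19477769,  235.9279907 ]), 'orientation': array([-3.07883719e+00, -6.17380368e-01,  4.21040635e-04]), 'ft_force': array([-0.00187982,  0.36967881, -1.13357415]), 'moment': array([ 0.04631062, -0.00911495,  0.0103517 ]), 'width': 87.90263125279635}
scene {'intrinsics': array([[526.08885008,   0.        , 276.9642721 ],
       [  0.        , 526.08885008, 208.8570907 ],
       [  0.        ,   0.        ,   1.        ]]), 'distortion': array([-0.03839061,  0.        ,  0.        ,  0.        ,  0.        ]), 'world_to_cam': array([[ 7.11044111e-01,  7.03086239e-01,  9.27432271e-03,
        -4.22212876e+02],
       [ 6.01450178e-01, -6.01319323e-01, -5.259
[... 1322 characters left out ...]
0.        ]), 'hand_eye': array([[-5.69695932e-04, -9.52524384e-01, -3.04461777e-01,
         8.44405986e+01],
       [ 9.99999817e-01, -4.81352944e-04, -3.65219608e-04,
        -3.16307817e-01],
       [ 2.01327009e-04, -3.04461930e-01,  9.52524484e-01,
        -1.46470619e+02],
       [ 0.00000000e+00,  0.00000000e+00,  0.00000000e+00,
         1.00000000e+00]])}
holder []
board_mid []
meter [(0.92, array([435., 443.,   1.]))]
pliers [(0.9, array([ 438., -415.,   -1.]))]
flux [(0.57, array([663., 359.,  -1.]))]
paste [(0.69, array([ 638., -376.,    1.]))]
sponge [(0.89, array([764., -23.,  -2.]))]
spare_board [(0.61, array([ 636., -380.,    5.]))]
driver [(0.47, array([758., 191.,   0.]))]
```

View pics/scene0.png

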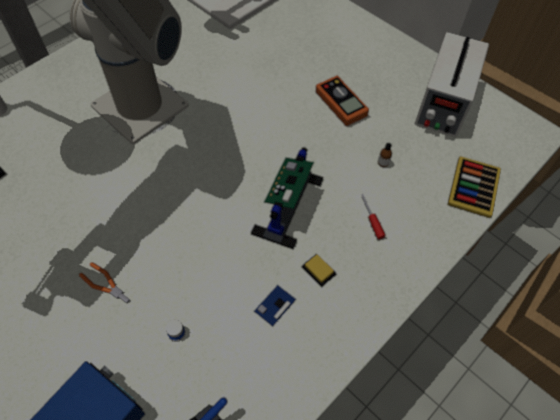

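View pics/top0.png

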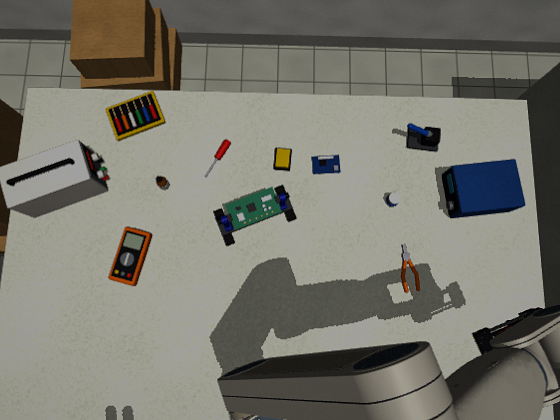

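Holder is near top pixel (255,213), scene (290,190), with the component side up and a yaw of about +0.37. I'll fit its pose and the board's tilt by overlaying a model.

```bash
cat > h.py <<'E'
from workcell import *
import cv2,numpy as np
def proj(c,P):
    K=calibration(c); T=K["world_to_cam"]
    r,_=cv2.Rodrigues(T[:3,:3]); p,_=cv2.projectPoints(np.array(P,float).reshape(-1,1,3),r,T[:3,3],K["intrinsics"],K["distortion"])
    return p[:,0]
def H(P,x,y,yaw):
    P=np.array(P,float); c,s=np.cos(yaw),np.sin(yaw)
    return np.c_[x+c*P[:,0]-s*P[:,1],y+s*P[:,0]+c*P[:,1],P[:,2]]
def board(th):
    c,s=np.cos(th),np.sin(th)
    return [[a*c,b,115-a*s] for a,b in((40,75),(40,-75),(-40,-75),(-40,75))]
def overlay(c,img,x,y,yaw,th,name,ctr,S=6,w=130,h=96):
    im=img[int(ctr[1])-h//2:int(ctr[1])+h//2,int(ctr[0])-w//2:int(ctr[0])+w//2]
    o=np.array([int(ctr[0])-w//2,int(ctr[1])-h//2])
    im=cv2.resize(im,None,fx=S,fy=S,interpolation=cv2.INTER_CUBIC)
    raw=im.copy()
    def poly(P,col):
        q=((proj(c,H(P,x,y,yaw))-o+.5)*S).astype(int); cv2.polylines(im,[q.reshape(-1,1,2)],True,col,1)
    poly(board(th),(0,255,255))
    for s in(-92,92): poly([[-10,s-8,127],[10,s-8,127],[10,s+8,127],[-10,s+8,127]],(255,0,255))
    for s in(-1,1): poly([[-60,s*110-10,18],[60,s*110-10,18],[60,s*110+10,18],[-60,s*110+10,18]],(0,0,255))
    cv2.imwrite(name,im); cv2.imwrite(name.replace(".png","r.png"),raw)
E
python3 - <<'E'
from h import *
t=cv2.imread("pics/top0.png"); s=cv2.imread("pics/scene0.png")
overlay("top",t,576,61,0.37,0,"pics/ot0.png",(255,213))
overlay("scene",s,576,61,0.37,0,"pics/os0.png",(290,198))
E
```

```text
(no output)
```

View pics/ot0.png

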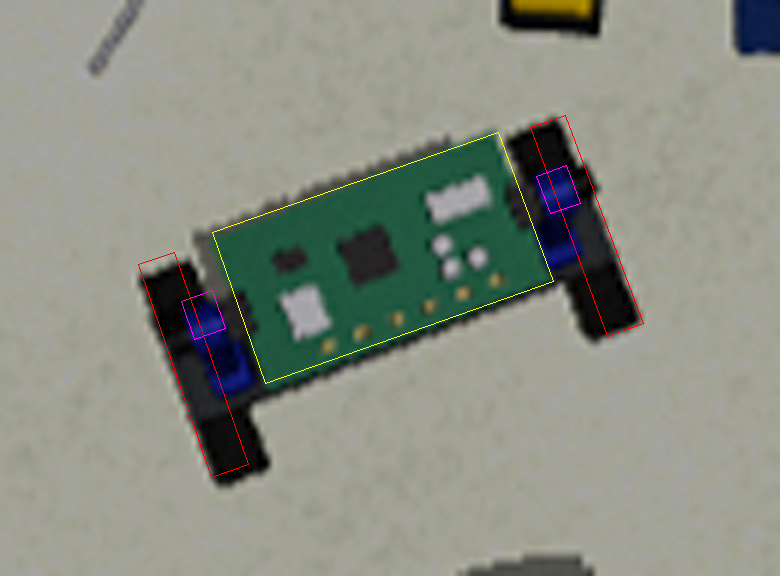

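View pics/os0.png

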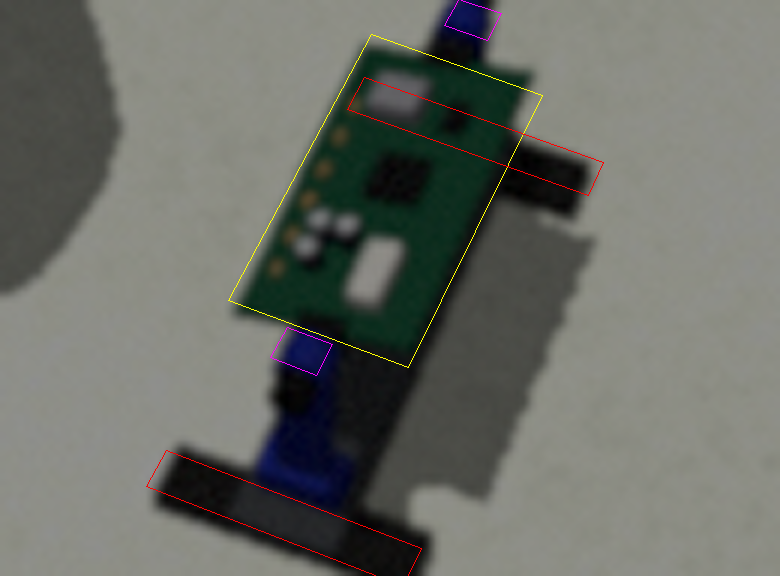

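Run:
```python
import cv2
for c,n in(("top","ot0r"),("scene","os0r")):
    im=cv2.imread(f"pics/{n}.png")
    im=cv2.convertScaleAbs(im,alpha=1.7 if c=="scene" else 1.3)
    for k in range(0,780,60): cv2.line(im,(k,0),(k,575),(255,255,255) if k%300 else (0,255,255),1)
    for k in range(0,576,60): cv2.line(im,(0,k),(779,k),(255,255,255) if k%300 else (0,255,255),1)
    cv2.imwrite(f"pics/{n}g.png",im)
```

```text
(no output)
```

View pics/ot0rg.png

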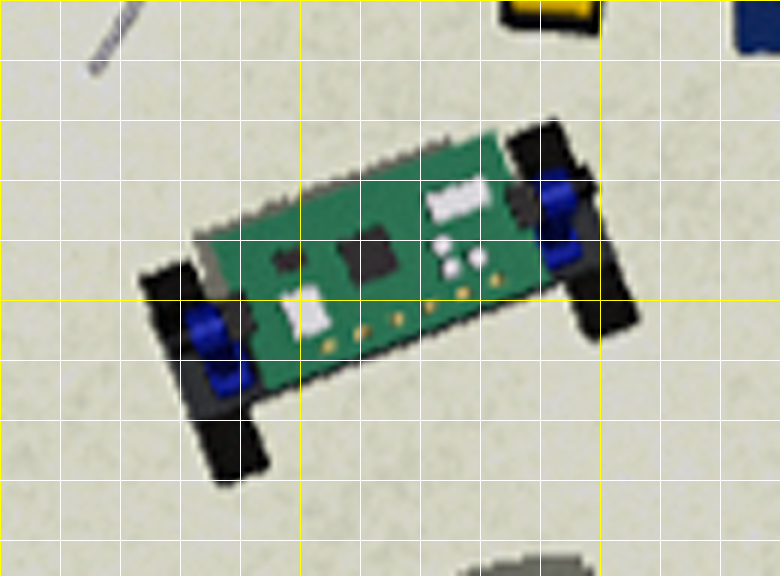

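View pics/os0rg.png

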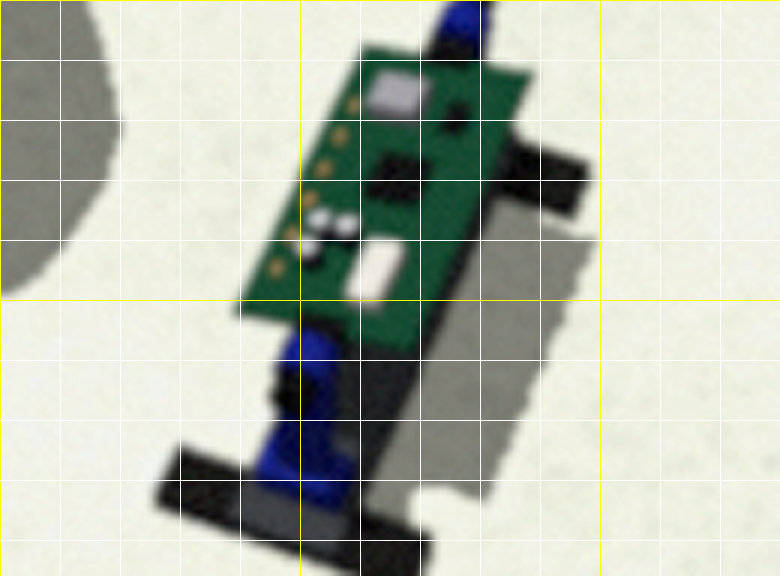

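Run:
```python
from h import *
from scipy.optimize import least_squares
ot=np.array([255-65,213-48]);os_=np.array([290-65,198-48])
mt=np.array([(213,238),(497,132),(550,283),(264,390)])/6-.5+ot
ms=np.array([(532,73),(415,350),(235,313),(363,45)])/6-.5+os_
def f(p):
    P=H(board(p[3]),*p[:3])
    return np.r_[(proj("top",P)-mt-p[4:6]).ravel(),(proj("scene",P)-ms-p[6:8]).ravel(),p[4:]*.5]
for th0 in(-.4,0.,.4):
    r=least_squares(f,[576,61,.37,th0,0,0,0,0]); print(r.x.round(3),r.cost); 
print(f(r.x).round(2))
p=r.x
overlay("top",cv2.imread("pics/top0.png"),*p[:4],"pics/ot1.png",(255,213))
overlay("scene",cv2.imread("pics/scene0.png"),*p[:4],"pics/os1.png",(290,198))
```

```text
[ 5.74135e+02  6.20740e+01  4.00000e-01 -2.34000e-01 -1.60000e-01
 -9.00000e-03  1.37000e-01  6.20000e-02] 1.262863823512972
[ 5.74135e+02  6.20740e+01  4.00000e-01 -2.34000e-01 -1.60000e-01
 -9.00000e-03  1.37000e-01  6.20000e-02] 1.2628638235110858
[ 5.74135e+02  6.20740e+01  4.00000e-01 -2.34000e-01 -1.60000e-01
 -9.00000e-03  1.37000e-01  6.20000e-02] 1.2628638235110479
[-0.56  0.28 -0.52 -0.23  0.27 -0.27  0.77  0.22  0.62  0.05 -0.67 -0.05
 -0.26  0.04  0.33 -0.02 -0.08 -0.    0.07  0.03]
```

View pics/os1.png

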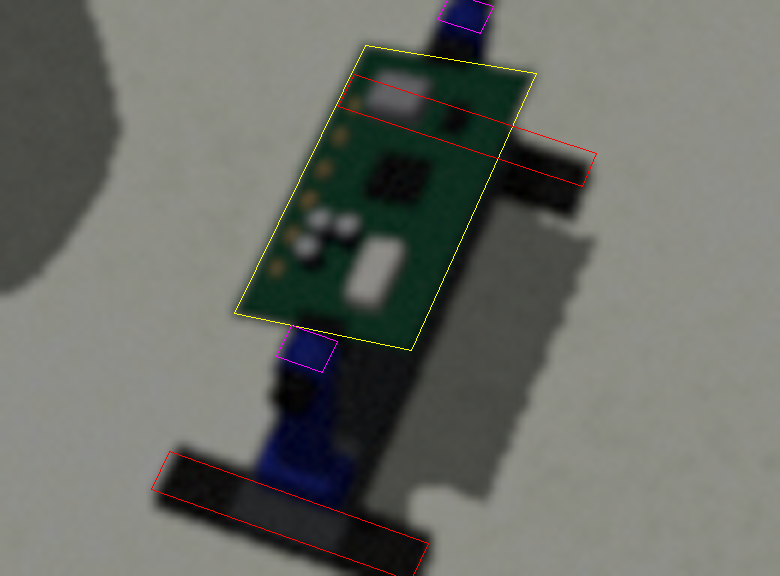

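Good fit: the holder is at (574,62) with yaw ≈0.39, so the tool's x is already along the holder's x. The board angle is ≈ -0.23, so its robot-side edge is low and I'll turn it in the negative sense. I'm approaching with the fingers closed.

Call:
move_arm(
  deltas=[
    [255, 0.03, -0.0265, 0, 0],
    [255, 0.06, -0.053, 0, 0],
    [255, 0.09, -0.0795, 0, 0],
    [255, 0.12, -0.106, 0, 0],
    [255, 0.15, -0.1325, 0, 0],
  ],
)

```text
t: 1.22
ee_pos: [328.6, -395.0, 236.8]
orientation: [3.08, 0.617, 0.0]
ft_force: [-0.0, 0.1, 0.2]
width: 58.2
```

Call:
move_arm(
  deltas=[
    [255, 0.03, -0.0265, 0, 0],
    [255, 0.06, -0.053, 0, 0],
    [255, 0.09, -0.0795, 0, 0],
    [255, 0.12, -0.106, 0, 0],
    [255, 0.15, -0.1325, 0, 0],
  ],
)

```text
t: 1.63
ee_pos: [416.1, -214.7, 237.0]
orientation: [3.08, 0.617, 0.001]
ft_force: [0.4, -0.6, 1.5]
width: 24.8
```

Call:
move_arm(
  deltas=[
    [255, 0.03, -0.0265, 0, 0],
    [255, 0.06, -0.053, 0, 0],
    [255, 0.09, -0.0795, 0, 0],
    [255, 0.12, -0.106, 0, 0],
    [255, 0.15, -0.1325, 0, 0],
  ],
)

```text
t: 2.05
ee_pos: [503.5, -34.4, 237.0]
orientation: [3.08, 0.618, 0.001]
ft_force: [0.3, -0.6, 0.2]
width: 0.8
```

Call:
move_arm(
  deltas=[
    [255, 0.02, -0.02, 0.01, 0],
    [255, 0.04, -0.04, 0.025, 0],
    [255, 0.064, -0.062, 0.04, 0],
    [255, 0.064, -0.062, 0.055, 0],
    [255, 0.064, -0.062, 0.055, 0],
  ],
)

```text
t: 2.47
ee_pos: [536.8, 46.9, 179.1]
orientation: [-3.079, -0.622, 0.007]
ft_force: [-0.3, 0.1, 0.2]
width: 0.4
```

```bash
cat > look.py <<'E'
import sys
from h import *
k=sys.argv[1]
o=get_obs(); x,y,z=o["ee_pos"]; c,s=np.cos(.39),np.sin(.39)
dx,dy=x-574.5,y-61.9
print("t",o["t"],"u",round(c*dx+s*dy,1),"v",round(-s*dx+c*dy,1),"tipz",round(z-14,1),"F",o["ft_force"].round(2))
a=get_image("scene")[140:252,220:360]; b=get_image("top")[155:267,185:325]
im=np.vstack([cv2.resize(q,None,fx=2.6*2,fy=2.6*2,interpolation=cv2.INTER_CUBIC)for q in(a,b)])
im=np.hstack([cv2.resize(q,(400,320),interpolation=cv2.INTER_CUBIC)for q in(cv2.convertScaleAbs(a,alpha=1.6),b)])
w=cv2.resize(get_image("wrist"),(360,270)); im=np.vstack([im,np.hstack([w,np.zeros((270,440,3),np.uint8)])])
cv2.imwrite(f"pics/l{k}.png",im)
E
python3 look.py 1
```

```text
t 2.4667 u -40.5 v 0.5 tipz 165.1 F [-0.32  0.07  0.23]
```

View pics/l1.png

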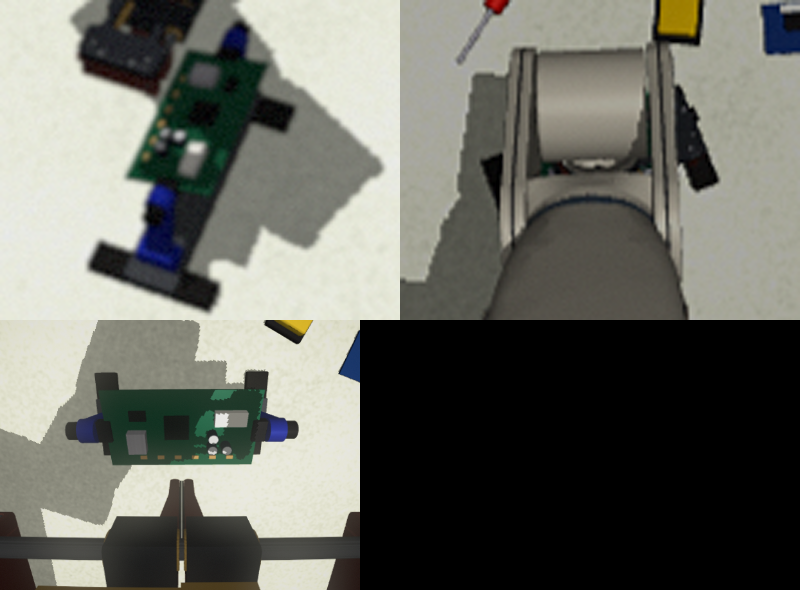

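```bash
cat >> h.py <<'E'
def wproj(P,o):
    K=calibration("wrist"); R=cv2.Rodrigues(np.array(o["orientation"]))[0]
    B=np.eye(4);B[:3,:3]=R;B[:3,3]=o["ee_pos"]
    T=np.linalg.inv(B@K["hand_eye"]); r,_=cv2.Rodrigues(T[:3,:3])
    p,_=cv2.projectPoints(np.array(P,float).reshape(-1,1,3),r,T[:3,3],K["intrinsics"],K["distortion"]); return p[:,0]
def wover(x,y,yaw,th,name):
    o=get_obs(); im=get_image("wrist"); S=1.4
    im=cv2.resize(im,None,fx=S,fy=S,interpolation=cv2.INTER_CUBIC)
    def poly(P,col): 
        q=((wproj(H(P,x,y,yaw),o)+.5)*S).astype(int); cv2.polylines(im,[q.reshape(-1,1,2)],True,col,1)
    poly(board(th),(0,255,255))
    for s in(-92,92): poly([[-10,s-8,127],[10,s-8,127],[10,s+8,127],[-10,s+8,127]],(255,0,255))
    for s in(-1,1): poly([[-60,s*110-10,18],[60,s*110-10,18],[60,s*110+10,18],[-60,s*110+10,18]],(0,0,255))
    cv2.imwrite(name,im)
E
python3 -c "
from h import *
wover(574.5,61.9,.39,-.234,'pics/w1.png')"
```

```text
(no output)
```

View pics/w1.png

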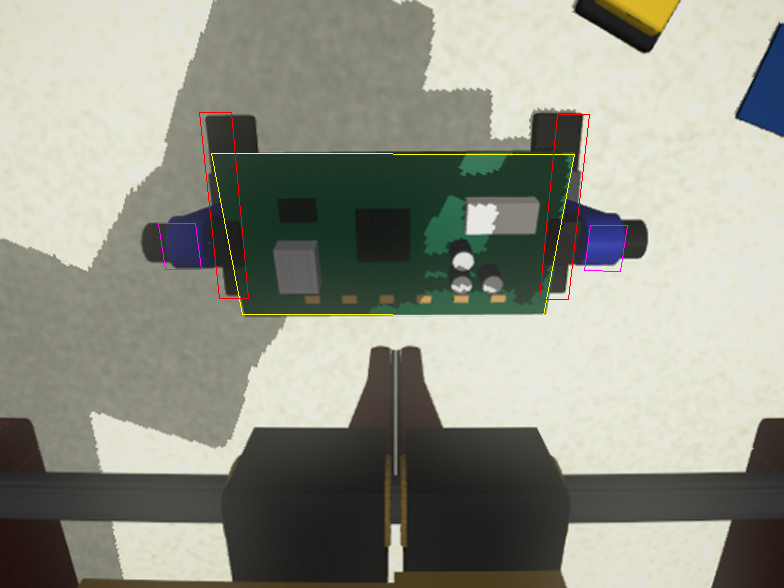

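Wrist overlay matches the model. I'm descending to just above the near edge.

Call:
move_arm(
  deltas=[
    [255, 0, 0, 0.012, 0],
    [255, 0, 0, 0.024, 0],
    [255, 0, 0, 0.036, 0],
    [255, 0, 0, 0.044, 0],
    [255, 0, 0, 0.048, 0],
  ],
)

```text
t: 3.08
ee_pos: [537.9, 44.7, 133.6]
orientation: [-3.081, -0.616, 0.0]
ft_force: [-0.6, 0.5, -0.3]
width: 0.7
```

Call:
move_arm(
  deltas=[
    [255, 0, 0, 0.003, 0],
    [255, 0.001, 0, 0.006, 0],
    [255, 0.002, 0, 0.009, 0],
    [255, 0.004, 0, 0.012, 0],
    [255, 0.005, 0, 0.015, 0],
  ],
)

```text
t: 3.5
ee_pos: [542.9, 47.4, 118.7]
orientation: [3.08, 0.618, 0.0]
ft_force: [-1.4, -1.1, 1.4]
width: 0.5
```

```bash
python3 look.py 2; python3 -c "
from h import *
wover(574.5,61.9,.39,-.5,'pics/w2.png')"
```

```text
t 3.5 u -34.7 v -1.4 tipz 104.7 F [-1.42 -1.07  1.4 ]
```

View pics/w2.png

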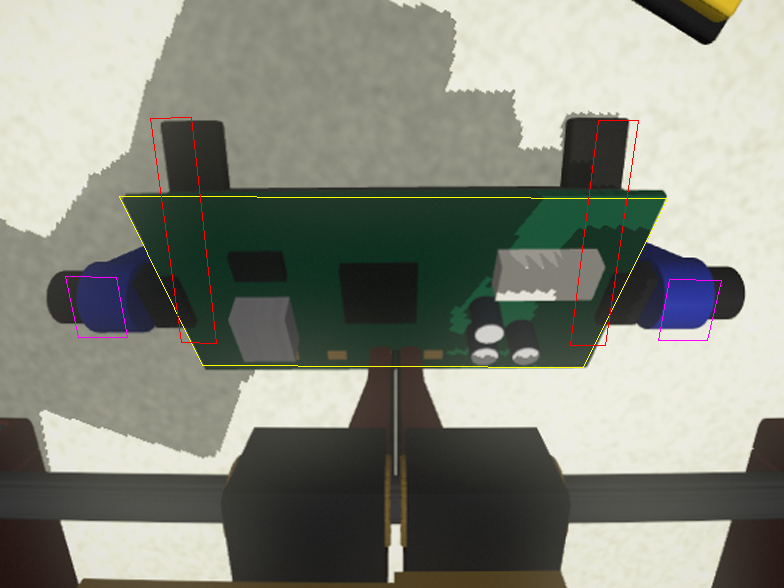

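View pics/l2.png

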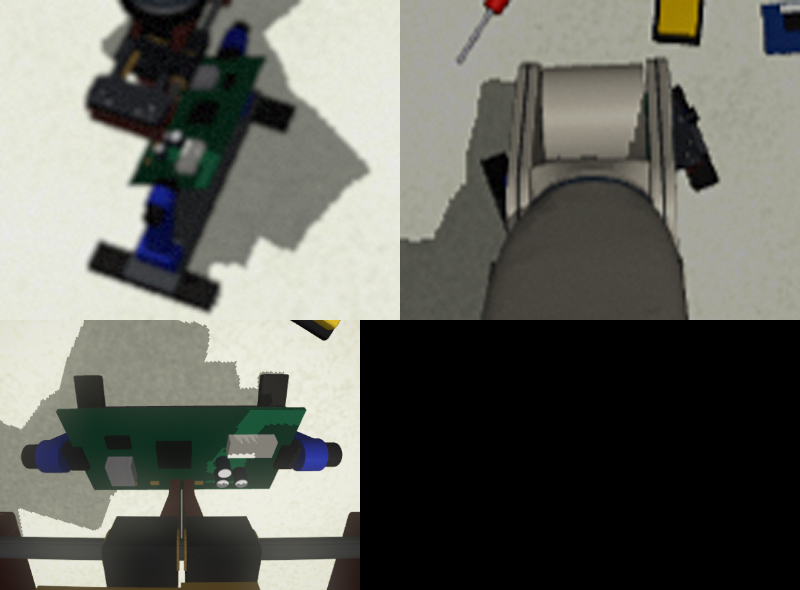

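Call:
move_arm(
  deltas=[
    [255, 0.0005, 0, 0.004, 0],
    [255, 0.001, 0, 0.008, 0],
    [255, 0.002, 0, 0.012, 0],
    [255, 0.004, 0, 0.015, 0],
    [255, 0.006, 0, 0.018, 0],
  ],
)

```text
t: 4.12
ee_pos: [548.1, 49.8, 100.2]
orientation: [-3.08, -0.618, 0.001]
ft_force: [-0.9, 0.2, 1.5]
width: 0.4
```

```bash
python3 look.py 3; python3 -c "
from h import *
wover(574.5,61.9,.39,-.95,'pics/w3.png')"
```

```text
t 4.1167 u -29.0 v -1.2 tipz 86.2 F [-0.88  0.2   1.52]
```

View pics/w3.png

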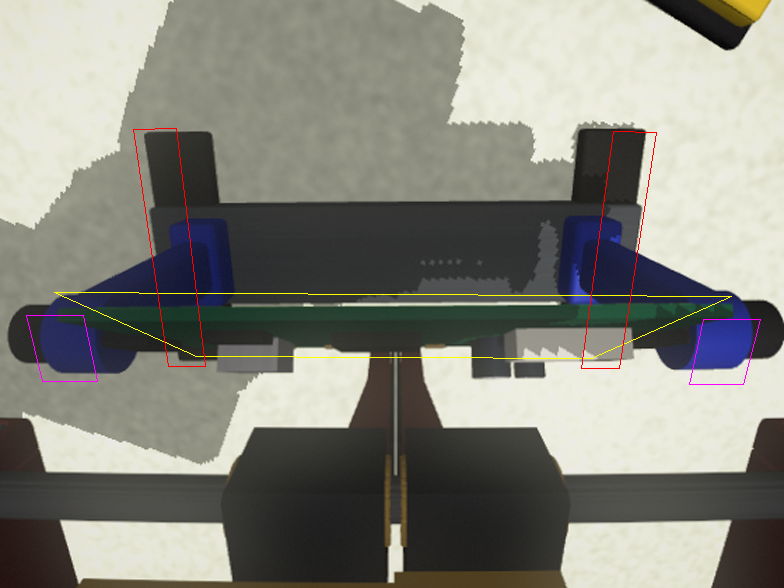

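The board is past about -1.15 rad, with its top edge near u≈+14 mm. Next I lift, cross over above it, and come down on the far side.

Call:
move_arm(
  deltas=[
    [255, -0.001, 0, -0.012, 0],
    [255, -0.001, 0, -0.032, 0],
    [255, -0.001, 0, -0.056, 0],
    [255, -0.001, 0, -0.08, 0],
    [255, -0.001, 0, -0.095, 0],
  ],
)

```text
t: 4.73
ee_pos: [548.1, 49.4, 199.0]
orientation: [3.08, 0.618, 0.005]
ft_force: [0.4, -0.5, -0.0]
width: 0.3
```

Call:
move_arm(
  deltas=[
    [255, 0.01, 0, 0, 0],
    [255, 0.03, 0, 0, 0],
    [255, 0.05, 0, 0, 0],
    [255, 0.07, 0, 0, 0],
    [255, 0.08, 0, 0, 0],
  ],
)

```text
t: 5.15
ee_pos: [623.2, 81.1, 195.6]
orientation: [-3.08, -0.618, -0.002]
ft_force: [0.6, 0.2, -0.2]
width: 0.5
```

```bash
python3 look.py 4; python3 -c "
from h import *
wover(574.5,61.9,.39,-1.2,'pics/w4.png')"
```

```text
t 5.15 u 52.3 v -0.8 tipz 181.6 F [ 0.64  0.21 -0.17]
```

View pics/w4.png

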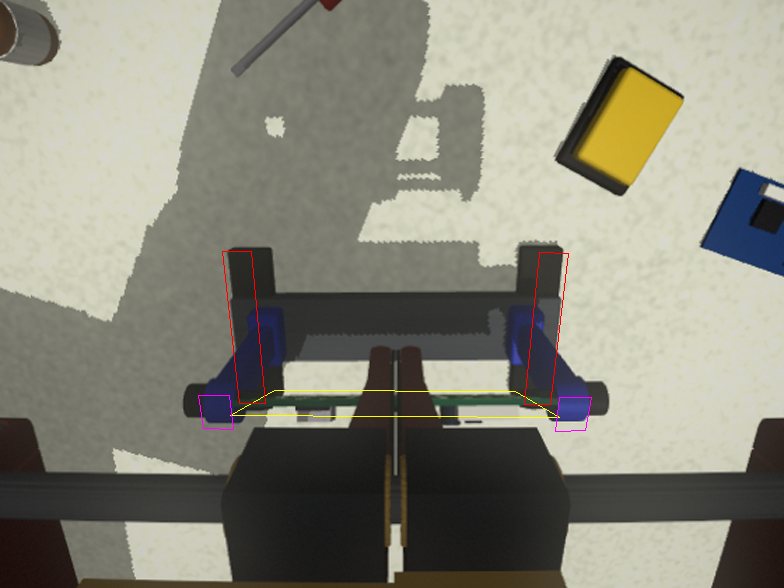

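View pics/l4.png

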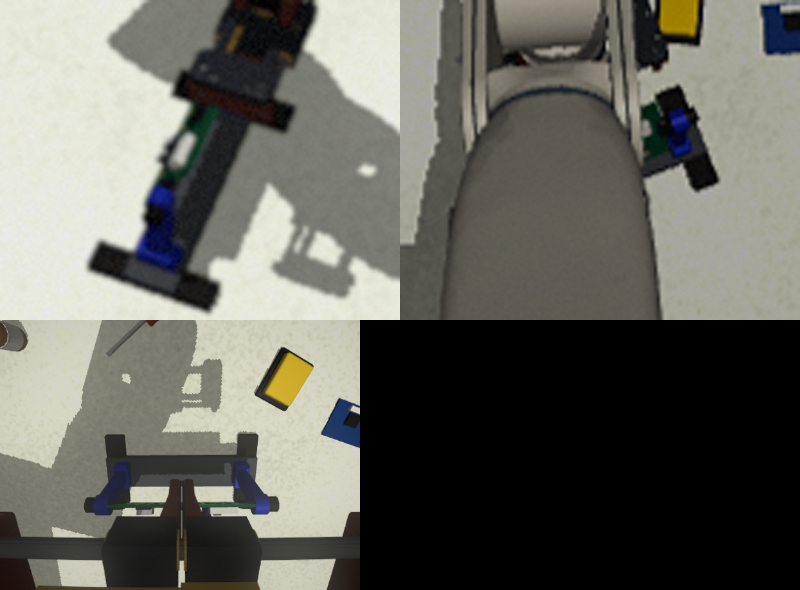

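Call:
move_arm(
  deltas=[
    [255, 0, 0, 0.012, 0],
    [255, 0, 0, 0.03, 0],
    [255, -0.005, 0, 0.045, 0],
    [255, -0.015, 0, 0.045, 0],
    [255, -0.02, 0, 0.045, 0],
  ],
)

```text
t: 5.77
ee_pos: [600.4, 71.9, 149.5]
orientation: [-3.08, -0.617, 0.005]
ft_force: [1.1, 1.1, -0.5]
width: 0.3
```

Call:
move_arm(
  deltas=[
    [255, -0.004, 0, 0, 0],
    [255, -0.008, 0, 0, 0],
    [255, -0.012, 0, 0, 0],
    [255, -0.016, 0, 0, 0],
    [255, -0.02, 0, 0, 0],
  ],
)

```text
t: 6.18
ee_pos: [584.7, 64.6, 151.6]
orientation: [3.08, 0.618, 0.003]
ft_force: [2.0, -0.2, 2.3]
width: 0.5
```

```bash
python3 look.py 5; python3 -c "
from h import *
wover(574.5,61.9,.39,-1.57,'pics/w5.png')"
```

```text
t 6.1833 u 10.4 v -1.3 tipz 137.6 F [ 1.95 -0.23  2.25]
```

View pics/w5.png

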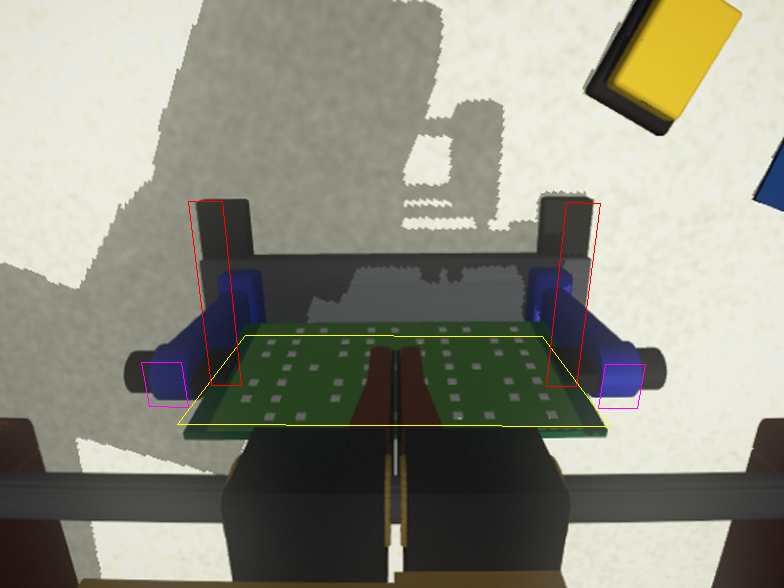

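Call:
move_arm(
  deltas=[
    [255, -0.005, 0, 0, 0],
    [255, -0.01, 0, 0, 0],
    [255, -0.015, 0, 0, 0],
    [255, -0.019, 0, 0.001, 0],
    [255, -0.022, 0, 0.002, 0],
  ],
)

```text
t: 6.8
ee_pos: [563.3, 56.1, 148.6]
orientation: [-3.08, -0.618, 0.0]
ft_force: [1.2, 0.9, 0.6]
width: 0.6
```

Call:
move_arm(
  deltas=[
    [255, -0.003, 0, 0.003, 0],
    [255, -0.006, 0, 0.006, 0],
    [255, -0.008, 0, 0.008, 0],
    [255, -0.009, 0, 0.01, 0],
    [255, -0.01, 0, 0.012, 0],
  ],
)

```text
t: 7.22
ee_pos: [554.5, 52.4, 136.4]
orientation: [-3.08, -0.618, 0.001]
ft_force: [0.6, -0.2, 1.7]
width: 0.4
```

```bash
python3 look.py 6; python3 -c "
from h import *
wover(574.5,61.9,.39,-2.85,'pics/w6.png')"
```

```text
t 7.2167 u -22.1 v -1.2 tipz 122.4 F [ 0.6  -0.18  1.72]
```

View pics/w6.png

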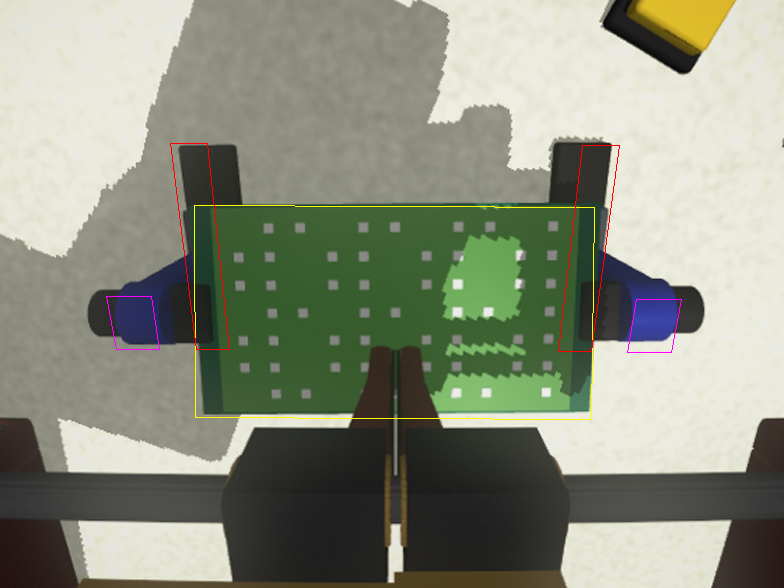

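Call:
move_arm(
  deltas=[
    [255, 0, 0, 0.0015, 0],
    [255, -0.001, 0, 0.003, 0],
    [255, -0.001, 0, 0.0045, 0],
    [255, -0.001, 0, 0.0055, 0],
    [255, -0.001, 0, 0.0055, 0],
  ],
)

```text
t: 7.83
ee_pos: [553.7, 52.0, 131.0]
orientation: [3.08, 0.618, -0.0]
ft_force: [0.0, -1.0, 0.7]
width: 0.5
```

```bash
python3 look.py 7
```

```text
t 7.8333 u -23.0 v -1.2 tipz 117.0 F [ 0.04 -1.    0.69]
```

Call:
move_arm(
  deltas=[
    [255, 0, 0, -0.006, 0],
    [255, 0, 0, -0.02, 0],
    [255, 0, 0, -0.04, 0],
    [255, 0, 0, -0.065, 0],
    [255, 0, 0, -0.09, 0],
  ],
)

```text
t: 8.4
ee_pos: [553.3, 52.0, 222.2]
orientation: [-3.08, -0.618, 0.002]
ft_force: [0.1, 0.2, 0.1]
width: 0.2
```

```bash
python3 look.py 8;python3 -c "
from h import *
wover(574.5,61.9,.39,-3.14,'pics/w8.png')"
```

```text
t 8.4 u -23.4 v -1.1 tipz 208.2 F [0.07 0.19 0.1 ]
```

View pics/w8.png

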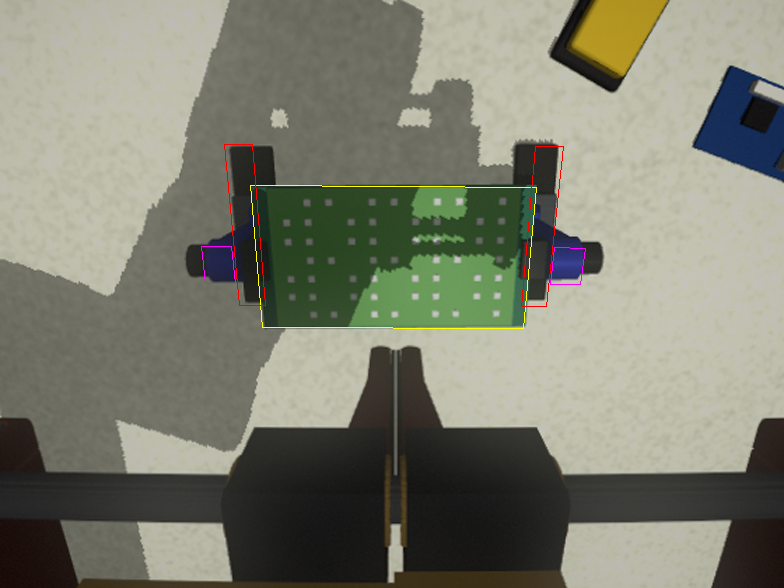

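The overlay at π matches the board outline. I'm retreating to get clear external views and check again.

Call:
move_arm(
  deltas=[
    [255, -0.03, 0.0265, -0.02, 0],
    [255, -0.06, 0.053, -0.02, 0],
    [255, -0.09, 0.0795, -0.02, 0],
    [255, -0.12, 0.106, -0.02, 0],
    [255, -0.15, 0.1325, -0.02, 0],
  ],
)

```text
t: 9.02
ee_pos: [464.5, -129.1, 240.0]
orientation: [-3.079, -0.618, 0.003]
ft_force: [0.3, 0.2, 0.4]
width: 0.2
```

Call:
move_arm(
  deltas=[
    [255, -0.03, 0.0265, 0, 0],
    [255, -0.06, 0.053, 0, 0],
    [255, -0.09, 0.0795, 0, 0],
    [255, -0.12, 0.106, 0, 0],
    [255, -0.15, 0.1325, 0, 0],
  ],
)

```text
t: 9.43
ee_pos: [377.2, -309.1, 240.0]
orientation: [-3.078, -0.617, 0.002]
ft_force: [1.6, 0.0, -0.1]
width: 0.5
```

Run:
```python
from h import *
t=get_image("top"); s=get_image("scene")
overlay("top",t,574.5,61.9,.39,-3.14,"pics/ot9.png",(255,213),S=3); overlay("scene",s,574.5,61.9,.39,-3.14,"pics/os9.png",(290,198),S=3)
cv2.imwrite("pics/f9.png",np.vstack([np.hstack([cv2.imread("pics/ot9.png"),cv2.imread("pics/ot9r.png")]),np.hstack([cv2.convertScaleAbs(cv2.imread("pics/os9.png"),alpha=1.6),cv2.convertScaleAbs(cv2.imread("pics/os9r.png"),alpha=1.6)])]))
for c in("top","scene"):
  print([(round(d["conf"],2),d["location"].round(1) if hasattr(d["location"],"round") else d["location"]) for d in place_of(c,"holder")])
```

```text
[(0.58, [572.5, 62.2, 0.0])]
[(0.96, [576.7, 62.3, -0.2])]
```

View pics/f9.png

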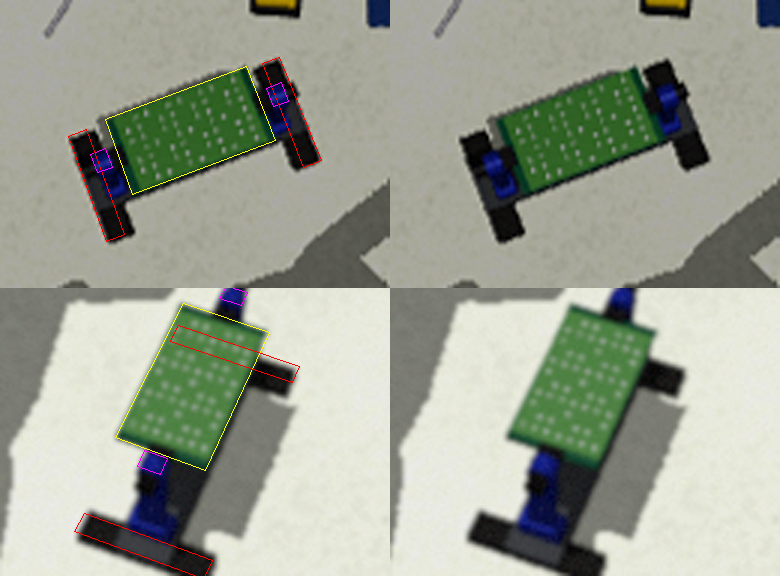

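The solder side is up, and the board fits a level outline in both views to about a pixel. The holder has not moved. Handing in.

```bash
python3 -c "
from workcell import *
print(get_obs()['qvel'].round(3)); print(close_job())"
```

```text
[ 0.048 -0.008  0.004  0.002  0.003  0.004]
the job is handed in; nothing more can be done
None
```

I turned the board over in its holder. It now sits level with the solder side up, and I handed the job in at about 9.5 s of the 54 s allowed. The job reports no verdict.

- **How it was turned:** The board started tilted about -0.23 rad, with the robot-side edge low. With the fingers closed, I pressed that edge further down. I then crossed over the top and pushed the raised edge back over from the far side. Finally I pressed the board level, with the fingertips at 117 mm, about the height expected for a level board. The force at the wrist was about 3 N or less at every reading.
- **Last checks:** A level model outline matches the board to about a pixel in the wrist, top and scene views. The networks put the holder within about 2 mm of the start, inside their accuracy of about 4 mm. The arm had retreated clear and was touching nothing.
- **Not measured:** I did not re-measure the other objects; the arm stayed well above them throughout. No check failed. The scene-camera overlay has a small constant offset from calibration, both before and after.

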